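# Put the black markers away in the storage tube

## Robot

A 7-joint arm with a two-finger parallel gripper is mounted at the origin on the work surface. World frame = base frame: x ahead of the robot, y to its left, z up, the work surface at z = 0. Lengths are in m, angles in rad, forces in N, time in s.
With the tool pointing down it reaches from about 0.425 to 0.875 m from the base axis. Payload 8.4 kg.
Tool frame: the origin (TCP) lies on the mounting face of the last link; the fingertips stand 173 mm ahead of it and the grasp point (between the pads) lies 155 mm ahead of it; z points along the fingers, y is the line along which they close (so a half turn about z gives the same grasp; the last joint's range is limited). The gripper opens to 85 mm and grips with 20 to 120 N. Pads are 22 mm wide; open, the fingers measure 114 mm over their backs; the gripper's body (76 mm by 85 mm) begins 54 mm behind the grasp point. The pads swing forward as they close: fully open they stand 13 mm farther back than shut.
Start: joints at [1.121, 0.333, 0.04, 1.465, -0.013, 1.343, -0.059], TCP at [0.223, -0.61, 0.405] pointing down, gripper open.
Joint ranges: [-2.58, 2.58], [-0.38, 2.09], [-1.3, 1.39], [0.25, 2.4], [-1.5, 4.64], [0.08, 2.09], [-2.65, 2.65]. Speed limits (rad/s): [2.22, 2.22, 2.79, 2.79, 3.14, 3.14, 3.14].

## Interface

Orientations are given as a unit quaternion [x, y, z, w].
In Python, from bench import read_state, read_camera, job_done, find_in, cut_out, pinpoint gives the robot as it stands. The module is installed in compiled form; this text tells all that it offers.
- The arm moves only by the tool send_rows, never from a script. Its argument "moves" is a list of rows, each a list of 4 numbers: the shift along the tool's x, y, z in mm, then the turn about the tool's z in degrees. A call has 1 to 12 rows; each row is the pose to reach, as a shift and turn from the pose commanded when the call began, along the tool's axes at that moment; what a row does not reach only later rows make up. A row lasts 1/8 s, in which the tool goes at most 62.5 mm and 10.7 degrees, less where a joint would pass 70% of its speed; a pose out of reach is approached as far as the arm can. A call with a gripper value outside its range is refused whole. "gripper" is the opening, from 0 (shut) to 1 (fully open), set as the call begins (left out, the last holds). The fingers move at their own pace and stop on an object; "squeeze" is the grip in N (left out, the last holds). Time passes only in rows, so rows that repeat a pose let the fingers close. It gives the time, the measured TCP pose, the force, the opening and the grip force at its end, in the units of the state.
- read_state(): the state, without advancing time (a new reading comes with each control period).
- read_camera(name): name is "side" or "top"; returns a dict with "image" (480x640x3 uint8, red, green, blue), "fx", "fy", "cx", "cy" (pixels), "distortion" ([k1, k2, p1, p2, k3] as OpenCV has them; the pictures are not rectified), "cam_to_world" (4x4, takes a point from camera to world coordinates). Camera axes: x right, y down, z forward; pixel columns grow to the right and rows downward; lengths in m; the calibration is good to about 2 mm. A picture is of the moment at which its call begins. There is no depth.
- job_done(): hands the job in; it is judged then, once.
Trained networks look in the newest picture that a camera, given by its name, has taken for a name from the list of things; names that differ only in an ending like _2 or _b are one class to them, and where a whole thing is asked for, a point or a joint stands for the part that bears it (a point fixed in the world has none). Each returns a list of dicts, best first, with "score" (0 to 1); they miss things now and then, are a little off and sometimes report something else, mostly with a low value. They report only what shows in the picture. A call takes as long as a camera call.
- find_in(camera, target): "box" ([left, top, right, bottom] in pixels, round what is visible of it).
- cut_out(camera, target): "region" (480x640 bool, what is visible of it) and "box" ([left, top, right, bottom] in pixels, round what is visible of it).
- pinpoint(camera, target): "pixel" ([column, row] in pixels: a listed point, or the origin of a listed thing).
The state is a dict: "t": time; "joint_positions": joint angles; "dq": joint speeds; "effort": joint torques, N m; "tool_pos": TCP position; "ee_rot": TCP orientation; "wrist_force": force on the tool from outside, world axes, zero at the start; "moment": the same for the moment, N m; "opening": finger opening in m; "finger_force": force on a finger pad.
Only numpy, scipy, OpenCV 4.12 (cv2) and the standard library are available. Lean on these libraries where they do the work, as an engineer would, in place of code of your own. Each camera call takes 0.05 s, during which the arm holds its last target. There are 200 camera calls.

## Task

Clear the dried-out red marker from the loading trough into the grey waste box, then feed every black marker on the desk into the storage tube one after another, each pushing the last one deeper, until the last is in right up to its end and no longer sticks out of the mouth. Then close the tube with the orange stopper, seated flat and square in the blue pocket in front of the mouth, and leave the blue marker, the bottles, the ink jar and the tape where they are.

Things in the scene. Friction and masses are not known exactly. Their poses are not given: they have to be found in the camera images.
- magazine: Storage tube on a plywood board fixed to the desk. Origin on the desk under the tube's mouth; x points into the tube, z up. Board 96 mm wide, 14 mm thick, from x = -165 to +320 mm. From the mouth towards -x lie the blue stopper pocket (x = -46 to -2 mm, astride the trough) and the open loading trough. Nothing in front of the mouth is higher than 34 mm above the desk.
- mouth (a point): Centre line of a marker lying in the tube, at the tube's mouth (x = 0), 34 mm above the desk. The tube is straight, level and square, white with a clear roof; bore 28 x 28 mm, its floor 22 mm above the desk, walls 3 mm, top 53 mm above the desk, closed (blue plate) 315 mm beyond the mouth; four markers take up 300 mm.
- trough (a point): Point on the centre line of a marker lying in the white loading trough, 90 mm before the mouth, 34 mm above the desk. The trough's flat floor (22 mm above the desk) runs from 165 mm before the mouth into the tube with no step; it is 26 mm wide between low flared rims (27 mm above the desk). A marker laid in it lengthwise slides into the tube when pushed from behind (1 to 2 N).
- pocket (a point): Centre of the floor of the blue stopper pocket, 28 mm above the desk, 24 mm before the mouth; axes as magazine. 36 mm along the tube, 78 mm across (2 mm play round the stopper's foot), 6 mm deep. Its rims (34 mm above the desk) stay 24 mm clear of the trough's middle either side, so markers and fingers pass. The stopper's origin lies here when seated.
- stopper: Orange stopper, 60 g: a flat foot 32 (x) x 74 (y) x 8 mm thick with an upright grip fin in its middle, 30 (x) x 14 (y) mm, its top 40 mm above the underside. Origin at the centre of the underside, z up. Seated in the pocket, with its fin along the tube (either way round), it closes the mouth.
- bin: Fixed grey open waste box, 120 x 120 mm and 70 mm high, walls 4 mm. Origin at the centre of its underside, z up.
- dead_marker: Dried-out red marker, of the same shape, size, mass and axes as the black ones; at the start it lies in the loading trough.
- marker1: Black stubby paint marker (black body and black cap, two narrow white bands), a straight square bar with bevelled edges, 24 x 24 mm and 75 mm long, flat ends, 45 g, lying on its side. Origin on its axis, half way along (12 mm above what it lies on); its x axis runs along the marker, cap towards +x. Absent in some starts.
- marker2: Black stubby paint marker (black body and black cap, two narrow white bands), a straight square bar with bevelled edges, 24 x 24 mm and 75 mm long, flat ends, 45 g, lying on its side. Origin on its axis, half way along (12 mm above what it lies on); its x axis runs along the marker, cap towards +x. Absent in some starts.
- marker3: Black stubby paint marker (black body and black cap, two narrow white bands), a straight square bar with bevelled edges, 24 x 24 mm and 75 mm long, flat ends, 45 g, lying on its side. Origin on its axis, half way along (12 mm above what it lies on); its x axis runs along the marker, cap towards +x. Absent in some starts.
- marker4: Black stubby paint marker (black body and black cap, two narrow white bands), a straight square bar with bevelled edges, 24 x 24 mm and 75 mm long, flat ends, 45 g, lying on its side. Origin on its axis, half way along (12 mm above what it lies on); its x axis runs along the marker, cap towards +x. Absent in some starts.
- blue_marker: Blue marker, of the same shape, size and axes as the black ones, lying on the desk among them. Not part of the job.
- green_paint: Small green paint bottle with a black cap, 40 mm in diameter, 60 mm high; origin at the centre of its underside. Not part of the job.
- amber_bottle: Amber glass bottle with a white cap, 54 mm in diameter, 150 mm high; origin at the centre of its underside. Not part of the job.
- ink_jar: Glass ink jar with a black lid, 50 mm in diameter, 55 mm high; origin at the centre of its underside. Not part of the job.
- orange_paint: Blue paint bottle with an orange label, 56 mm in diameter, 130 mm high; origin at the centre of its underside. Not part of the job.
- tape_roll: Roll of brown tape lying flat, 90 mm in diameter, 24 mm high; origin at the centre of its underside. Not part of the job.

How it is judged:
By the outcome, as a careful person would: the job done as asked, in the order asked, and still so for the second after the job is handed in, with the robot touching nothing.
Of marker1, marker2, marker3, marker4 only 2 to 4 are there at a start; the rules pass over those that are not, and their reading is None.
At some moment in a run one of marker1, marker2, marker3, marker4, stopper may be knocked a few centimetres aside while the robot is not near it.
Once in a run the grip may slacken for a moment while it holds something.
It also fails if it takes over 210 s, if anything falls off the work surface, if the arm or the gripper's body presses on something with over 40 N, if the wrist force passes 120 N, or if a joint passes its speed limit or range.

## Working session

There is one attempt and no reset: what is moved stays moved. The work goes in short steps, Python scripts to look and compute and a tool call to move; the robot and the scene stay as the last step left them, time stands still between calls to the robot, and variables do not carry over. Pictures are saved under pics/ and viewed, at most 14 in all, crops included, and the job is handed in when it is done.

Besides the shell and the picture viewer there is one more tool, called after ">>>" in YAML: its name, and indented under it one key for each argument. send_rows: Moves the arm, as the interface text tells. Its arguments: {"type":"object","properties":{"moves":{"type":"array","items":{"type":"array","items":{"type":"number"}}},"gripper":{"type":"number"},"squeeze":{"type":"number"}},"required":["moves"]}

```bash
mkdir -p pics
cat > h.py <<'E'
import numpy as np, cv2
from bench import *
def K(c): return np.array([[c["fx"],0,c["cx"]],[0,c["fy"],c["cy"]],[0,0,1.]])
def w(c,px,z):
    p=cv2.undistortPoints(np.array([[px]],float),K(c),np.array(c["distortion"],float))[0,0]
    T=np.array(c["cam_to_world"]);d=T[:3,:3]@np.array([p[0],p[1],1]);o=T[:3,3]
    return o+d*(z-o[2])/d[2]
def proj(c,P):
    T=np.linalg.inv(np.array(c["cam_to_world"]));P=np.asarray(P,float).reshape(-1,3)
    return cv2.projectPoints(P,cv2.Rodrigues(T[:3,:3])[0],T[:3,3],K(c),np.array(c["distortion"],float))[0][:,0]
def save(name,fn):
    c=read_camera(name);cv2.imwrite("pics/"+fn,c["image"][:,:,::-1]);return c
E
python3 - <<'E'
from h import *
s=read_state();print({k:np.round(v,3).tolist() for k,v in s.items()})
for n in("top","side"):
    c=save(n,n+"0.png");T=np.array(c["cam_to_world"]);print(n,c["fx"],T.round(3).tolist())
E
```

```text
{'t': 0.0, 'joint_positions': [1.121, 0.334, 0.04, 1.466, -0.013, 1.343, -0.058], 'dq': [0.0, 0.001, 0.0, 0.001, 0.002, -0.0, 0.001], 'effort': [-0.0, -65.854, 1.365, -40.557, 0.017, 0.012, 0.0], 'tool_pos': [0.223, -0.61, 0.404], 'ee_rot': [0.985, 0.175, -0.0, -0.001], 'wrist_force': [0.096, 0.566, 0.206], 'moment': [0.041, 0.047, -0.01], 'finger_force': 0.0, 'opening': 0.086}
top 468.33963311147204 [[0.017, -0.981, 0.194, 0.386], [-1.0, -0.02, -0.012, -0.074], [0.016, -0.193, -0.981, 1.036], [0.0, 0.0, 0.0, 1.0]]
side 584.207082354585 [[0.808, -0.29, 0.513, -0.118], [-0.589, -0.379, 0.713, -1.023], [-0.012, -0.879, -0.477, 0.701], [0.0, 0.0, 0.0, 1.0]]
```

View pics/top0.png

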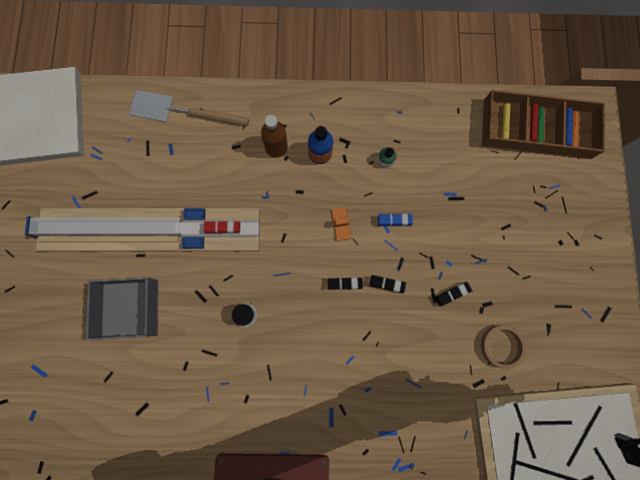

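View pics/side0.png

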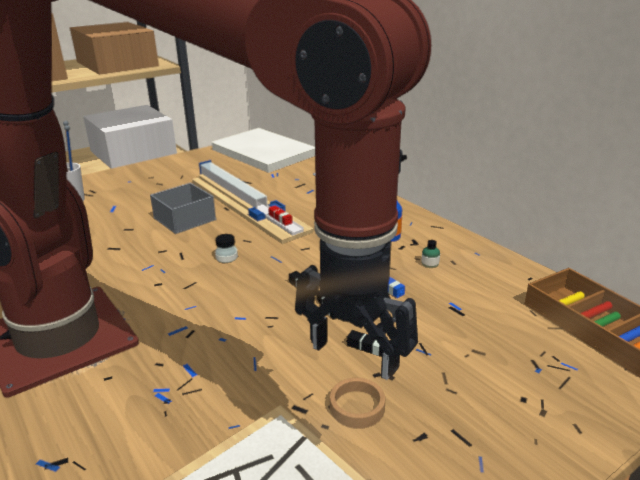

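```bash
cat >> h.py <<'E'
def axis(c,reg,z):
    r=cv2.minAreaRect(np.array([w(c,p,z)[:2]*1000 for p in np.argwhere(reg)[::1,::-1]],np.float32))
    b=cv2.boxPoints(r);e=[b[1]-b[0],b[2]-b[1]];l=max(e,key=np.linalg.norm)
    return np.array(r[0]).round(1),np.linalg.norm(e,axis=1).round(0),np.degrees(np.arctan2(l[1],l[0]))%180
E
python3 - <<'E'
from h import *
c=read_camera("top")
for t,z in dict(mouth=.034,trough=.034,pocket=.028,stopper=.02,bin=.0,dead_marker=.034,marker1=.012,blue_marker=.012).items():
    for d in pinpoint("top",t)[:6]:
        if d["score"]>.2: print(t,round(d["score"],2),np.round(d["pixel"],1),(w(c,d["pixel"],z)*1000).round(1)[:2])
for t,z in dict(magazine=.014,stopper=.02,dead_marker=.04,marker1=.018,blue_marker=.018).items():
    for d in cut_out("top",t)[:6]:
        if d["score"]>.2: print("cut",t,round(d["score"],2),np.round(d["box"]),*axis(c,d["region"],z))
E
```

```text
mouth 0.78 [180.2 227.2] [579.4 214.9]
trough 0.68 [224.5 225.5] [585.1 119.4]
pocket 0.59 [193.1 230.8] [573.2 188.1]
stopper 0.84 [341.9 225.6] [ 592.9 -137.1]
stopper 0.32 [220.9 226.3] [585.9 129.9]
bin 0.77 [129.  306.9] [408.  321.9]
dead_marker 0.96 [221.  228.8] [577.7 126.5]
marker1 0.97 [344.4 287.4] [ 457.4 -144. ]
marker1 0.76 [450.2 294.4] [ 446.5 -374.6]
marker1 0.74 [384.9 284.2] [ 466.  -232.4]
marker1 0.64 [223.1 229.7] [579.9 126.2]
blue_marker 0.92 [395. 223.] [ 602.8 -256.5]
cut magazine 0.68 [ 27. 204. 259. 252.] [579.3 303.1] [514.  97.] 91.0924
cut stopper 0.67 [331. 208. 349. 243.] [ 598.8 -136. ] [35. 74.] 10.68861
cut dead_marker 0.74 [202. 222. 245. 232.] [581.6 123.5] [78. 24.] 91.159355
cut dead_marker 0.24 [377. 145. 399. 168.] [ 748.1 -235.9] [50. 40.] 154.04349
cut marker1 0.73 [366. 279. 406. 294.] [ 467.2 -236.6] [26. 76.] 79.72365
cut marker1 0.71 [378. 212. 412. 224.] [ 610.7 -255.6] [77. 27.] 91.14899
cut marker1 0.6 [432. 282. 471. 306.] [ 449.8 -380.1] [81. 26.] 116.77718
cut marker1 0.58 [325. 280. 367. 289.] [ 468.7 -144.9] [78. 26.] 91.03046
cut blue_marker 0.93 [377. 212. 412. 226.] [ 610.7 -255.7] [77. 27.] 91.14895
```

Top view: trough and red marker at (222,227), tube to the left (mouth about column 180), bin (122,308), stopper (342,225). Black markers are at (345,284), (388,284) and (453,294), and blue at (395,220). Next I overlay the magazine model to refine its pose.

```bash
cat >> h.py <<'E'
def overlay(c,m,fn,box,s=4,extra=()):
    x0,y0,x1,y1=box;im=cv2.resize(c["image"][y0:y1,x0:x1,::-1],None,fx=s,fy=s,interpolation=cv2.INTER_CUBIC)
    a=np.radians(m[2]);R=np.array([[np.cos(a),-np.sin(a)],[np.sin(a),np.cos(a)]])
    def dr(P,col):
        P=np.array(P,float)/1000;P[:,:2]=P[:,:2]@R.T+np.array(m[:2])/1000
        q=((proj(c,P)+.5-[x0,y0])*s).astype(np.int32);cv2.polylines(im,[q],True,col,1)
    dr([(-165,-48,14),(320,-48,14),(320,48,14),(-165,48,14)],(0,255,0))
    dr([(0,-17,53),(315,-17,53),(315,17,53),(0,17,53)],(255,0,255))
    dr([(-46,24,34),(-2,24,34),(-2,43,34),(-46,43,34)],(0,255,255))
    dr([(-46,-24,34),(-2,-24,34),(-2,-43,34),(-46,-43,34)],(0,255,255))
    cv2.imwrite("pics/"+fn,im)
E
python3 - <<'E'
from h import *
c=read_camera("top")
for p in [(259.5,208.5),(259.5,250.5)]: print((w(c,p,.014)*1000).round(1))
overlay(c,(580,211,91),"m1.png",(100,190,270,260),4)
c=read_camera("side")
overlay(c,(580,211,91),"m1s.png",(185,150,325,250),5)
for t,z in dict(mouth=.034,trough=.034,pocket=.028,bin=.0,dead_marker=.034,stopper=0).items():
    for d in pinpoint("side",t)[:2]: print(t,round(d["score"],2),np.round(d["pixel"],1),(w(c,d["pixel"],z)*1000).round(1)[:2])
E
```

```text
[629.4  47.4  14. ]
[534.6  43.4  14. ]
mouth 0.86 [261.1 204.5] [576.5 209.2]
trough 0.7 [282.4 213.7] [591.6 128.4]
trough 0.46 [228.4 257.9] [374.1  14.3]
pocket 0.6 [269.1 210.1] [581.8 178. ]
pocket 0.17 [228.6 257.8] [379.1  23.8]
bin 0.72 [179.8 220.5] [389.7 318.4]
bin 0.16 [229.  262.4] [390.5  48.1]
dead_marker 0.57 [278.3 213.7] [583.2 134.8]
```

View pics/m1.png

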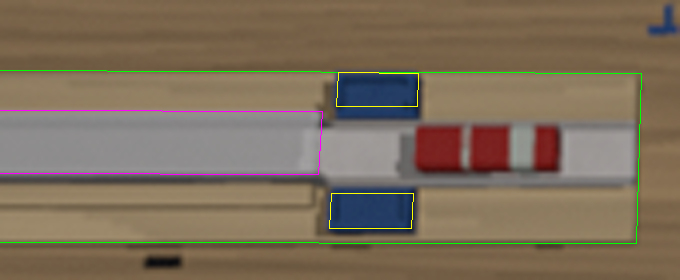

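View pics/m1s.png

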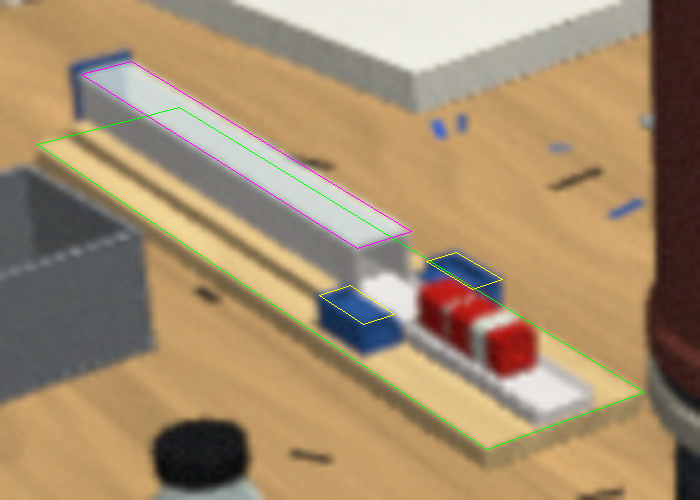

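```bash
cat >> h.py <<'E'
def go(*targets):
    "rows [tool x,y,z mm, turn] for world targets (x,y,z_tcp mm, phi deg of tool x)"
    s=read_state();p=np.array(s["tool_pos"])*1000;q=np.array(s["ee_rot"]);ph=np.degrees(2*np.arctan2(q[1],q[0]));a=np.radians(ph)
    for t in targets:
        d=np.array(t[:3])-p;tr=-((t[3]-ph+90)%180-90)
        print(np.round([np.cos(a)*d[0]+np.sin(a)*d[1],np.sin(a)*d[0]-np.cos(a)*d[1],-d[2],tr],1))
E
python3 -c "
from h import *
go((581.5,123,300,91),(581.5,123,203,91))"
```

```text
[ 588.4 -565.7  104.7  -70.9]
[ 588.4 -565.7  201.7  -70.9]
```

>>> send_rows:
  moves:
    - [588,-566,60,-71]
    - [588,-566,60,-71]
    - [588,-566,60,-71]
    - [588,-566,60,-71]
    - [588,-566,60,-71]
    - [588,-566,60,-71]
    - [588,-566,60,-71]
    - [588,-566,60,-71]
    - [588,-566,60,-71]
    - [588,-566,60,-71]
    - [588,-566,60,-71]
    - [588,-566,60,-71]
  gripper: 0.6

```text
t: 2.7
tool_pos: [0.5519, 0.0635, 0.35]
ee_rot: [0.701, 0.714, 0.0, 0.0]
wrist_force: [0.2, -0.9, -0.3]
opening: 0.0513
finger_force: 0.0
```

```bash
python3 -c "
from h import *
go((581.5,123,300,91),(581.5,123,203,91))"
```

```text
[58.9 30.7 50.   0. ]
[ 58.9  30.7 147.    0. ]
```

>>> send_rows:
  moves:
    - [59,30.7,40,0]
    - [59,30.7,100,0]
    - [59,30.7,130,0]
    - [59,30.7,147,0]
    - [59,30.7,147,0]
    - [59,30.7,147,0]

```text
t: 3.45
tool_pos: [0.5815, 0.1214, 0.2046]
ee_rot: [0.701, 0.714, 0.001, 0.001]
wrist_force: [-0.2, 0.3, 0.2]
opening: 0.0511
finger_force: 0.0
```

>>> send_rows:
  moves:
    - [0,0,0,0]
    - [0,0,0,0]
    - [0,0,0,0]
    - [0,0,0,0]
    - [0,0,0,0]
  gripper: 0
  squeeze: 50

```text
t: 4.08
tool_pos: [0.5814, 0.1215, 0.2043]
ee_rot: [0.7, 0.714, 0.001, 0.001]
wrist_force: [-0.7, -1.5, 7.3]
opening: 0.0228
finger_force: 50.2
```

```bash
python3 -c "
from h import *
c=read_camera('top');d=cut_out('top','bin')[0];print(d['score'],axis(c,d['region'],.07)[0],axis(c,d['region'],.035))
s=read_state();print(s['opening'],s['finger_force'],s['wrist_force'],s['tool_pos'])
overlay(read_camera('side'),(580,211,91),'g1.png',(150,120,330,260),4)"
```

```text
0.89 [405.6 307.5] (array([406.3, 321.4]), array([150., 129.], dtype=float32), np.float32(94.48688))
0.022474840672542275 50.22216796875 [-1.58226162 -1.17946351  6.09280265] [0.5813548  0.12149743 0.20424592]
```

View pics/g1.png

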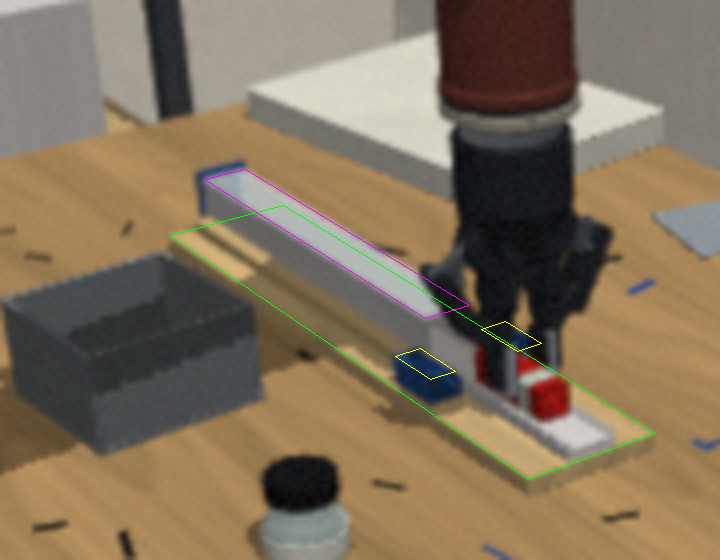

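>>> send_rows:
  moves:
    - [0,0,-50,0]
    - [0,0,-100,0]
    - [40,-35,-110,0]
    - [80,-70,-110,0]
    - [120,-105,-110,0]
    - [160,-140,-110,0]
    - [200,-175,-100,0]
    - [200,-175,-60,0]
    - [200,-175,-20,0]
    - [200,-175,-20,0]
    - [200,-175,-20,0]

```text
t: 5.6
tool_pos: [0.4023, 0.3186, 0.2243]
ee_rot: [0.7, 0.714, 0.001, 0.0]
wrist_force: [0.5, 0.1, -1.0]
opening: 0.023
finger_force: 49.3
```

>>> send_rows:
  moves:
    - [0,0,0,0]
    - [0,0,0,0]
    - [0,0,0,0]
    - [0,0,-40,0]
    - [0,0,-80,0]
  gripper: 0.55

```text
t: 6.22
tool_pos: [0.4018, 0.318, 0.3037]
ee_rot: [0.7, 0.714, -0.0, -0.0]
wrist_force: [-0.2, -0.3, 0.4]
opening: 0.047
finger_force: 0.0
```

Run:
```python
from h import *
for n in("top","side"):
    c=save(n,n+"2.png")
    for d in pinpoint(n,"dead_marker")[:2]:print(d["score"],(w(c,d["pixel"],.016)*1000).round())
c=read_camera("top")
for t,z in dict(stopper=.008,marker1=.018,blue_marker=.018).items():
    for d in cut_out("top",t)[:6]:
        if d["score"]>.2: print("cut",t,round(d["score"],2),np.round(d["box"]),*axis(c,d["region"],z))
go((468,-148,300,90),(468,-148,185,90))
```

```text
0.55 [404. 323.  16.]
0.23 [ 749. -106.   16.]
cut stopper 0.7 [331. 210. 352. 243.] [ 601.3 -136.6] [34. 75.] 8.991978
cut marker1 0.87 [432. 282. 473. 304.] [ 448.7 -380.1] [81. 25.] 116.76683
cut marker1 0.87 [332. 280. 366. 287.] [ 467.6 -145.9] [72. 24.] 91.031975
cut marker1 0.64 [369. 277. 405. 293.] [ 467.6 -237.2] [26. 77.] 78.799545
cut blue_marker 0.97 [379. 214. 409. 224.] [ 610.7 -255.7] [77. 27.] 91.14895
[-466.9   57.4    1.7    1.1]
[-466.9   57.4  116.7    1.1]
```

View pics/top2.png

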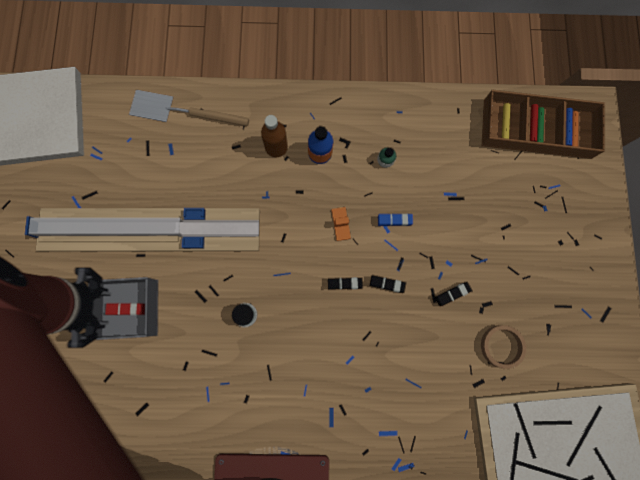

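>>> send_rows:
  moves:
    - [-60,7,0,0]
    - [-120,15,0,1]
    - [-180,22,0,1]
    - [-240,29,0,1]
    - [-300,36,0,1]
    - [-360,43,0,1]
    - [-410,52,0,1]
    - [-450,57,20,1]
    - [-465,57,60,1]
    - [-465,57,100,1]
    - [-465,57,118,1]
    - [-465,57,118,1]

```text
t: 8.12
tool_pos: [0.4674, -0.1452, 0.1838]
ee_rot: [0.706, 0.708, -0.0, -0.001]
wrist_force: [0.6, -0.9, 0.6]
opening: 0.047
finger_force: 0.0
```

>>> send_rows:
  moves:
    - [0,0,0,0]
    - [0,0,0,0]
    - [0,0,0,0]
    - [0,0,0,0]
    - [0,0,0,0]
    - [0,0,0,0]
  gripper: 0

```text
t: 8.88
tool_pos: [0.4687, -0.1457, 0.1863]
ee_rot: [0.706, 0.708, 0.001, 0.001]
wrist_force: [-1.2, 1.1, 5.7]
opening: 0.0226
finger_force: 49.8
```

Run:
```python
from h import *
c=read_camera("top")
for d in cut_out("top","marker1")[:4]:
        if d["score"]>.2: print("cut",round(d["score"],2),np.round(d["box"]),*axis(c,d["region"],.018))
go((582,110,310,91),(582,110,207,91))
overlay(read_camera('side'),(580,211,91),'g2.png',(260,200,440,335),4)
```

```text
cut 0.96 [431. 281. 472. 305.] [ 448.5 -380. ] [80. 25.] 114.91995
cut 0.56 [ 24. 207. 262. 250.] [577.8 301.6] [512.  98.] 91.36953
[ 255.5  113.8 -123.7   -0.9]
[255.5 113.8 -20.7  -0.9]
```

View pics/g2.png

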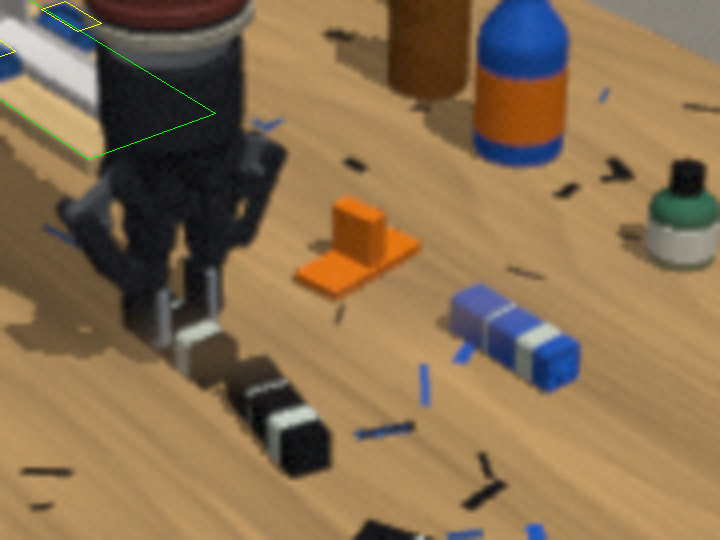

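>>> send_rows:
  moves:
    - [0,0,-50,0]
    - [10,5,-100,0]
    - [50,22,-124,0]
    - [100,45,-124,0]
    - [150,67,-124,0]
    - [200,90,-124,0]
    - [255,114,-124,-1]
    - [262,114,-90,-1]
    - [262,114,-50,-1]
    - [262,114,-25,-1]
    - [262,114,-25,-1]
    - [262,114,-25,-1]

```text
t: 10.52
tool_pos: [0.5816, 0.1165, 0.2107]
ee_rot: [0.7, 0.714, 0.0, 0.0]
wrist_force: [0.5, 0.1, -0.0]
opening: 0.0228
finger_force: 29.4
```

Run:
```python
from h import *
s=read_state();print(s["opening"],s["finger_force"],s["wrist_force"])
go((581.5,118,208,91))
c=read_camera('side');overlay(c,(580,211,91),'g3.png',(220,150,340,260),5)
```

```text
0.02280173035477471 29.385711550712585 [ 0.45891751  0.14759663 -0.02585773]
[ 1.5 -0.1  2.7  0.1]
```

View pics/g3.png

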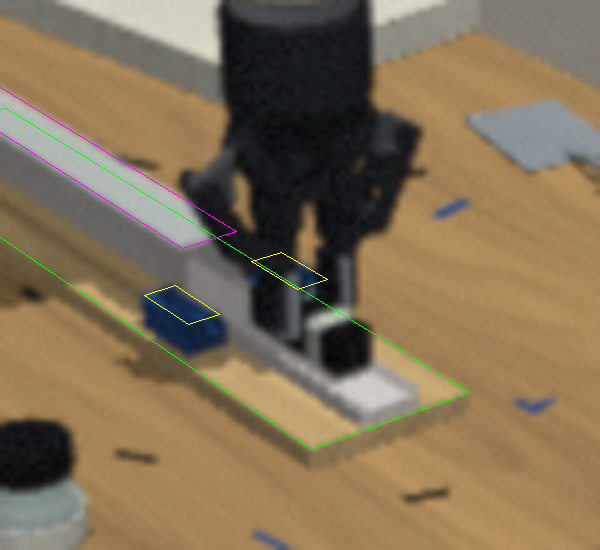

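>>> send_rows:
  moves:
    - [1,0,2,0]
    - [1,0,3,0]
    - [1,0,4,0]
    - [1,0,4,0]

```text
t: 11.08
tool_pos: [0.5814, 0.1175, 0.2065]
ee_rot: [0.7, 0.714, -0.0, 0.0]
wrist_force: [-2.2, -0.4, 7.6]
opening: 0.0227
finger_force: 55.7
```

>>> send_rows:
  moves:
    - [0,0,0,0]
    - [0,0,0,0]
    - [0,0,0,0]
    - [0,0,-30,0]
    - [0,0,-50,0]
    - [-40,0,-50,0]
    - [-68,0,-50,0]
    - [-70,0,-50,0]
  gripper: 0.5

```text
t: 12.08
tool_pos: [0.583, 0.0448, 0.2559]
ee_rot: [0.702, 0.713, -0.0, 0.001]
wrist_force: [0.3, 1.4, 0.3]
opening: 0.0424
finger_force: 0.0
```

>>> send_rows:
  moves:
    - [0,0,0,0]
    - [0,0,0,0]
    - [0,0,20,0]
    - [0,0,40,0]
    - [0,0,50,0]
    - [0,0,50,0]
    - [0,0,50,0]
  gripper: 0

```text
t: 12.95
tool_pos: [0.583, 0.0476, 0.2061]
ee_rot: [0.7, 0.714, 0.0, 0.0]
wrist_force: [0.3, -0.4, 0.3]
opening: -0.0002
finger_force: 0.0
```

Run:
```python
from h import *
c=read_camera('top');overlay(c,(580,211,91),'t3.png',(140,190,300,260),5)
go((581.5,140,206,91))
```

```text
[92.4  0.2  0.3  0.1]
```

View pics/t3.png

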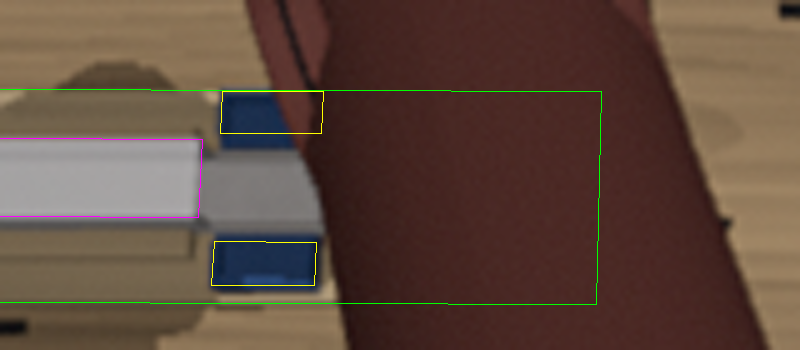

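>>> send_rows:
  moves:
    - [12,-1,0,0]
    - [25,-1.5,0,0]
    - [40,-1.5,0,0]
    - [55,-2,0,0]
    - [70,-2,0,0]
    - [85,-2,0,0]
    - [100,-2,0,0]
    - [115,-2,0,0]
    - [130,-2,0,0]
    - [130,-2,0,0]

```text
t: 14.25
tool_pos: [0.5779, 0.1792, 0.2058]
ee_rot: [0.7, 0.715, 0.0, -0.0]
wrist_force: [0.0, -0.4, 0.2]
opening: 0.0003
finger_force: 0.0
```

Run:
```python
from h import *
c=read_camera('side');overlay(c,(580,211,91),'g4.png',(220,150,340,260),5)
c=read_camera("top")
for d in cut_out("top","marker1")[:4]:
        if d["score"]>.2: print("cut",round(d["score"],2),np.round(d["box"]),*axis(c,d["region"],.018))
```

```text
cut 0.87 [366. 278. 405. 294.] [ 467.8 -236.8] [29. 79.] 80.28736
cut 0.78 [431. 280. 469. 306.] [ 449.1 -378.7] [82. 26.] 116.63049
```

View pics/g4.png

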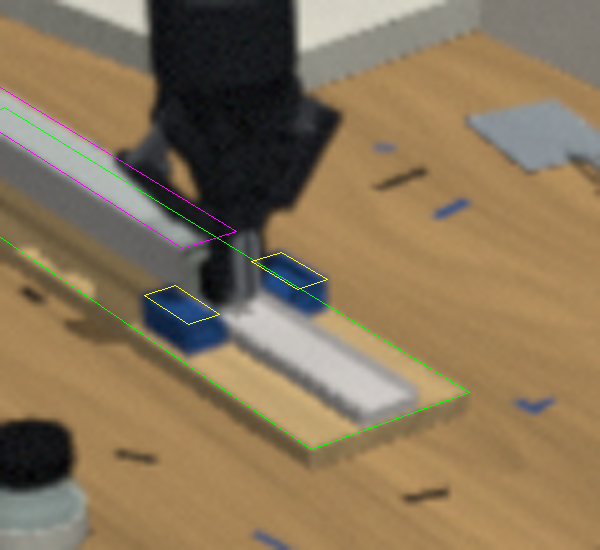

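>>> send_rows:
  moves:
    - [0,0,-50,0]
    - [-20,-5,-100,0]
    - [-70,-20,-100,0]
    - [-130,-37,-100,0]
    - [-190,-54,-100,5]
    - [-250,-71,-100,11]
    - [-310,-88,-100,11]
    - [-370,-105,-90,11]
    - [-414,-117,-60,11]
    - [-414,-117,-20,11]
    - [-414,-117,20,11]
    - [-414,-117,20,11]
  gripper: 0.6

```text
t: 15.9
tool_pos: [0.4674, -0.2388, 0.1834]
ee_rot: [0.766, 0.643, -0.001, -0.003]
wrist_force: [1.0, -0.4, 0.5]
opening: 0.0509
finger_force: 0.0
```

>>> send_rows:
  moves:
    - [0,0,0,0]
    - [0,0,0,0]
    - [0,0,0,0]
    - [0,0,0,0]
    - [0,0,0,0]
    - [0,0,0,0]
  gripper: 0

```text
t: 16.65
tool_pos: [0.4701, -0.2391, 0.1879]
ee_rot: [0.765, 0.643, 0.001, 0.002]
wrist_force: [-0.4, 0.0, 7.6]
opening: 0.0226
finger_force: 49.9
```

Run:
```python
from h import *
c=read_camera("top")
for n in ("top","side"):
    c=read_camera(n)
    for d in cut_out(n,"marker1")[:4]:
        if d["score"]>.2: print(n,round(d["score"],2),np.round(d["box"]),*axis(c,d["region"],.018))
go((581.5,118,310,91),(581.5,118,208,91))
```

```text
top 0.68 [370. 276. 380. 284.] [ 476.4 -210.9] [24. 26.] 1.0418918
top 0.67 [307. 126. 333. 165.] [782.6 -86.7] [57. 90.] 1.2285956
side 0.77 [345. 335. 386. 357.] [ 445.8 -385. ] [85. 51.] 117.11713
side 0.58 [256. 199. 269. 213.] [597.7 236.2] [33. 73.] 59.302753
side 0.56 [328. 291. 345. 322.] [ 464.6 -252.6] [39. 85.] 82.29984
[ 370.9   48.4 -122.2  -10.9]
[370.9  48.4 -20.2 -10.9]
```

>>> send_rows:
  moves:
    - [0,0,-60,0]
    - [20,3,-120,0]
    - [75,10,-124,0]
    - [130,17,-124,-5]
    - [190,25,-124,-11]
    - [250,33,-124,-11]
    - [310,41,-124,-11]
    - [371,48,-120,-11]
    - [371,48,-80,-11]
    - [371,48,-40,-11]
    - [371,48,-27,-11]
    - [371,48,-27,-11]

```text
t: 18.4
tool_pos: [0.5804, 0.1184, 0.2132]
ee_rot: [0.7, 0.714, -0.0, -0.0]
wrist_force: [-1.1, -0.4, -0.7]
opening: 0.0223
finger_force: 49.4
```

Run:
```python
from h import *
go((581.2,118,207,91))
c=read_camera('side');overlay(c,(580,211,91),'g5.png',(220,150,340,260),5)
```

```text
[-0.4  0.8  6.2  0.1]
```

View pics/g5.png

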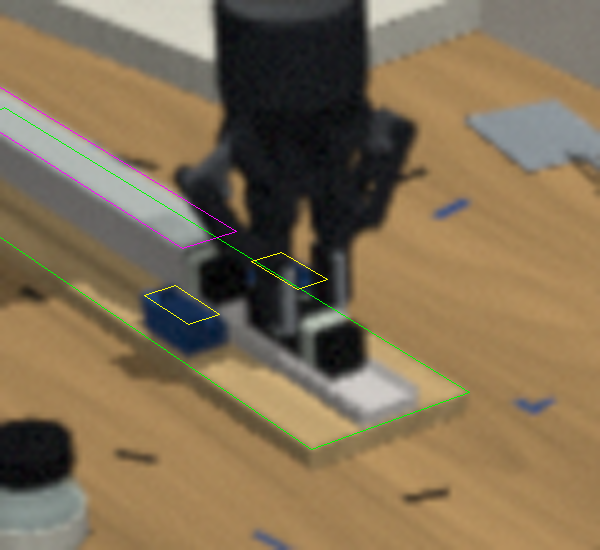

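Second marker is over the trough at (335,345), lined up, and the first is at the mouth (222,280).

>>> send_rows:
  moves:
    - [0,0.8,3,0]
    - [0,0.8,5,0]
    - [0,0.8,6,0]
    - [0,0.8,6,0]

```text
t: 18.95
tool_pos: [0.5818, 0.1187, 0.2098]
ee_rot: [0.7, 0.714, 0.001, 0.001]
wrist_force: [-8.5, -2.8, 22.5]
opening: 0.0227
finger_force: 51.9
```

>>> send_rows:
  moves:
    - [0,0,0,0]
    - [0,0,0,0]
    - [0,0,0,0]
    - [0,0,-30,0]
    - [0,0,-50,0]
    - [-40,0,-50,0]
    - [-68,0,-50,0]
    - [-70,0,-50,0]
  gripper: 0.5

```text
t: 19.95
tool_pos: [0.5826, 0.0458, 0.2569]
ee_rot: [0.702, 0.712, -0.0, 0.0]
wrist_force: [0.1, 0.0, 0.2]
opening: 0.0428
finger_force: 0.0
```

>>> send_rows:
  moves:
    - [0,0,0,0]
    - [0,0,0,0]
    - [0,0,20,0]
    - [0,0,40,0]
    - [0,0,50,0]
    - [0,0,50,0]
    - [0,0,50,0]
  gripper: 0

```text
t: 20.82
tool_pos: [0.5826, 0.0486, 0.2071]
ee_rot: [0.7, 0.714, 0.0, 0.0]
wrist_force: [0.9, 0.3, 0.4]
opening: -0.0003
finger_force: 0.0
```

Run:
```python
from h import *
c=read_camera('side');overlay(c,(580,211,91),'g6.png',(220,150,340,260),5)
go((580.5,180,206,91))
```

```text
[1.314e+02 3.000e-01 1.300e+00 1.000e-01]
```

View pics/g6.png

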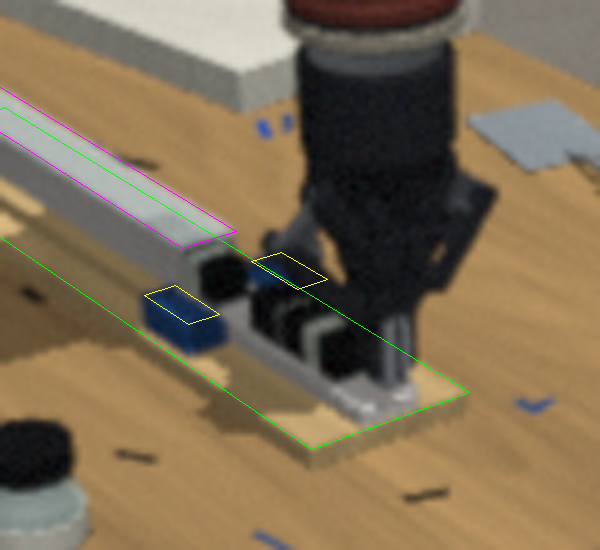

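Second marker lies in the trough behind the first; pushing.

>>> send_rows:
  moves:
    - [12,-1,0,0]
    - [25,-1,0,0]
    - [38,-1,0,0]
    - [51,-1.5,0,0]
    - [64,-1.5,0,0]
    - [77,-1.5,0,0]
    - [90,-1.5,0,0]
    - [103,-1.5,0,0]
    - [116,-1.5,0,0]
    - [131,-1.5,0,0]
    - [131,-1.5,0,0]

```text
t: 22.25
tool_pos: [0.578, 0.1814, 0.2068]
ee_rot: [0.699, 0.715, 0.0, -0.0]
wrist_force: [-0.4, -0.2, 1.1]
opening: -0.0001
finger_force: 0.0
```

Run:
```python
from h import *
c=read_camera("top")
for d in cut_out("top","marker1")[:4]:
    if d["score"]>.2: print("top",round(d["score"],2),np.round(d["box"]),*axis(c,d["region"],.018))
go((449,-379.5,306,117),(449,-379.5,187,117))
```

```text
top 0.64 [432. 281. 472. 306.] [ 448.9 -380. ] [80. 25.] 115.814705
[-556.4 -140.3  -99.4  -25.9]
[-556.4 -140.3   19.6  -25.9]
```

>>> send_rows:
  moves:
    - [0,0,-50,0]
    - [-30,-8,-100,0]
    - [-90,-23,-100,0]
    - [-150,-38,-100,0]
    - [-210,-53,-100,0]
    - [-270,-68,-100,-5]
    - [-330,-83,-100,-10]
    - [-390,-98,-100,-15]
    - [-450,-113,-100,-20]
    - [-510,-128,-100,-25]
    - [-556,-140,-90,-25]
    - [-556,-140,-90,-25]
  gripper: 0.6

```text
t: 23.85
tool_pos: [0.4459, -0.3838, 0.2955]
ee_rot: [0.533, 0.846, -0.001, -0.001]
wrist_force: [-0.4, 1.8, -0.2]
opening: 0.0509
finger_force: 0.0
```

Run:
```python
from h import *
c=read_camera("top")
for d in cut_out("top","marker1")[:3]:
    if d["score"]>.2: print("top",round(d["score"],2),np.round(d["box"]),*axis(c,d["region"],.018))
go((449,-379.5,187,116))
```

```text
top 0.86 [432. 281. 472. 306.] [ 448.9 -380.5] [82. 26.] 116.7717
top 0.61 [180. 223. 192. 234.] [584.4 208.3] [25. 25.] 1.1605583
[ -0.2   0.5 109.4  -0. ]
```

>>> send_rows:
  moves:
    - [0,0,40,0]
    - [0,0,80,0]
    - [0,0,109,0]
    - [0,0,109,0]
    - [0,0,109,0]

```text
t: 24.58
tool_pos: [0.45, -0.3787, 0.1892]
ee_rot: [0.529, 0.849, 0.0, 0.001]
wrist_force: [-0.2, -0.2, 0.1]
opening: 0.0511
finger_force: 0.0
```

>>> send_rows:
  moves:
    - [0,0,0,0]
    - [0,0,0,0]
    - [0,0,0,0]
    - [0,0,0,0]
    - [0,0,0,0]
    - [0,0,0,0]
  gripper: 0

```text
t: 25.32
tool_pos: [0.4497, -0.3794, 0.1894]
ee_rot: [0.529, 0.848, -0.0, 0.001]
wrist_force: [-1.7, 1.4, 7.7]
opening: 0.022
finger_force: 49.0
```

Run:
```python
from h import *
go((581.5,117,312,91),(581.5,117,212,91))
```

```text
[ 387.8  336.7 -122.6   25.1]
[387.8 336.7 -22.6  25.1]
```

>>> send_rows:
  moves:
    - [0,0,-60,0]
    - [20,17,-122,0]
    - [60,52,-122,0]
    - [105,91,-122,5]
    - [150,130,-122,12]
    - [195,169,-122,20]
    - [240,208,-122,25]
    - [285,247,-122,25]
    - [330,287,-122,25]
    - [388,337,-115,25]
    - [388,337,-70,25]
    - [388,337,-40,25]

```text
t: 26.82
tool_pos: [0.5806, 0.1197, 0.2267]
ee_rot: [0.699, 0.715, 0.0, -0.0]
wrist_force: [-0.4, -1.2, -0.1]
opening: 0.0222
finger_force: 49.6
```

Run:
```python
from h import *
s=read_state();print(s["opening"],s["finger_force"])
for n in ("side",):
    c=read_camera(n)
    for d in cut_out(n,"marker1")[:4]:
        if d["score"]>.2: print(n,round(d["score"],2),np.round(d["box"]),*axis(c,d["region"],.035))
go((581.5,117,212,91))
```

```text
0.022210280876344652 49.569300413131714
side 0.72 [267. 204. 293. 217.] [596.1 133. ] [46. 94.] 88.56829
side 0.7 [258. 198. 273. 210.] [578.4 202.5] [26. 63.] 59.21885
[-0.4  1.8 12.9  0.1]
```

>>> send_rows:
  moves:
    - [-1,1,5,0]
    - [-1,1.2,10,0]
    - [-1,1.2,14,0]
    - [-1,1.2,15,0]
    - [-1,1.2,15,0]

```text
t: 27.55
tool_pos: [0.5823, 0.1166, 0.2129]
ee_rot: [0.7, 0.714, 0.0, 0.0]
wrist_force: [-0.6, -0.3, -1.3]
opening: 0.0222
finger_force: 49.6
```

>>> send_rows:
  moves:
    - [0,0,0,0]
    - [0,0,0,0]
    - [0,0,0,0]
    - [0,0,-30,0]
    - [0,0,-50,0]
    - [-40,0,-50,0]
    - [-68,0,-50,0]
    - [-70,0,-50,0]
  gripper: 0.5

```text
t: 28.55
tool_pos: [0.5838, 0.0439, 0.263]
ee_rot: [0.702, 0.712, -0.0, 0.001]
wrist_force: [-0.1, 1.4, 0.9]
opening: 0.043
finger_force: 0.0
```

>>> send_rows:
  moves:
    - [0,0,0,0]
    - [0,0,0,0]
    - [0,0,20,0]
    - [0,0,40,0]
    - [0,0,53,0]
    - [0,0,54,0]
    - [0,0,54,0]
  gripper: 0

```text
t: 29.42
tool_pos: [0.5838, 0.0467, 0.2089]
ee_rot: [0.7, 0.714, 0.0, -0.0]
wrist_force: [-0.1, -0.1, 0.6]
opening: -0.0004
finger_force: 0.0
```

Run:
```python
from h import *
c=read_camera("side")
for d in cut_out("side","marker1")[:4]:
        if d["score"]>.2: print(round(d["score"],2),np.round(d["box"]),*axis(c,d["region"],.035))
go((580.5,180,206,91))
```

```text
0.43 [259. 200. 273. 212.] [580.1 205.1] [32. 70.] 59.3031
[ 1.334e+02 -9.000e-01  3.400e+00  1.000e-01]
```

>>> send_rows:
  moves:
    - [12,-1.5,3,0]
    - [25,-2,3,0]
    - [38,-2,3,0]
    - [51,-2,3,0]
    - [64,-2,3,0]
    - [77,-2,3,0]
    - [90,-2,3,0]
    - [103,-2,3,0]
    - [116,-2,3,0]
    - [131,-2,3,0]
    - [131,-2,3,0]

```text
t: 30.9
tool_pos: [0.5787, 0.1796, 0.2058]
ee_rot: [0.699, 0.715, 0.0, -0.0]
wrist_force: [-0.3, -0.5, 0.1]
opening: 0.0
finger_force: 0.0
```

>>> send_rows:
  moves:
    - [5,0,0,0]
    - [10,0,0,0]
    - [13,0,0,0]
    - [16,0,0,0]
    - [18,0,0,0]
    - [18,0,0,0]

```text
t: 31.65
tool_pos: [0.5787, 0.1957, 0.2058]
ee_rot: [0.7, 0.714, 0.0, -0.0]
wrist_force: [0.4, 0.0, 1.3]
opening: -0.0001
finger_force: 0.0
```

Run:
```python
from h import *
c=read_camera('side');overlay(c,(580,211,91),'g7.png',(220,150,340,260),5)
for d in cut_out("side","marker1")[:4]:
        if d["score"]>.2: print(round(d["score"],2),np.round(d["box"]),*axis(c,d["region"],.035))
```

```text
0.74 [332. 381. 385. 426.] [ 323.9 -503.4] [ 84. 104.] 52.937553
```

View pics/g7.png

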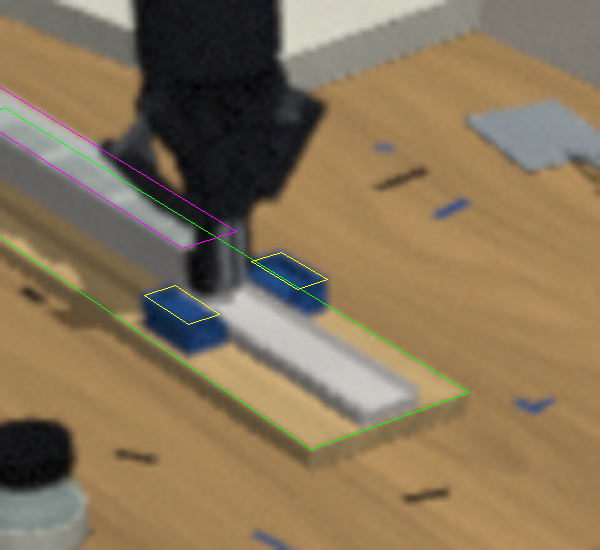

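>>> send_rows:
  moves:
    - [2,0,0,0]
    - [4,0,0,0]
    - [5,0,0,0]
    - [6,0,0,0]

```text
t: 32.25
tool_pos: [0.5787, 0.2011, 0.2057]
ee_rot: [0.7, 0.714, -0.0, 0.0]
wrist_force: [-0.9, -5.4, 3.1]
opening: 0.0002
finger_force: 2.4
```

>>> send_rows:
  moves:
    - [1,0,0,0]
    - [2,0,0,0]
    - [2,0,0,0]
    - [3,0,0,0]
    - [3,0,0,0]

```text
t: 32.88
tool_pos: [0.5789, 0.2018, 0.2056]
ee_rot: [0.701, 0.713, -0.002, 0.001]
wrist_force: [-1.6, -11.3, 5.5]
opening: 0.0002
finger_force: 5.8
```

>>> send_rows:
  moves:
    - [-5,0,0,0]
    - [-15,0,-10,0]
    - [-30,0,-50,0]
    - [-80,0,-100,0]
    - [-140,0,-110,0]
    - [-160,0,-110,0]
    - [-160,0,-110,0]
    - [-160,0,-110,0]
  gripper: 0.6

```text
t: 33.88
tool_pos: [0.5815, 0.0457, 0.3161]
ee_rot: [0.7, 0.714, 0.0, -0.0]
wrist_force: [1.0, 0.7, 1.1]
opening: 0.0512
finger_force: 0.0
```

Run:
```python
from h import *
c=read_camera('side');a=cv2.resize(c["image"][185:245,230:310,::-1],None,fx=5,fy=5,interpolation=cv2.INTER_CUBIC)
c=read_camera('top');b=cv2.resize(c["image"][200:250,150:230,::-1],None,fx=5,fy=5,interpolation=cv2.INTER_CUBIC)
s=cv2.resize(c["image"][200:255,310:370,::-1],None,fx=5,fy=5,interpolation=cv2.INTER_CUBIC)
im=np.zeros((560,720,3),np.uint8);im[:300,:400]=a;im[302:552,:400]=b;im[:275,410:710]=s;cv2.imwrite("pics/mix.png",im)
d=cut_out("top","stopper")[0];print(d["score"],d["box"],axis(c,d["region"],.008))
o=(c["image"][...,0]>c["image"][...,2].astype(int)+90);o[:200]=0;o[255:]=0;o[:,:315]=0;o[:,365:]=0
print(o.sum(),axis(c,o,.008),axis(c,o,.0))
go((600,-137,300,99))
for P in [(-0,0)]: pass
```

```text
0.98 [329.3, 210.0, 352.2, 241.3] (array([ 601.2, -136.3]), array([37., 74.], dtype=float32), np.float32(9.926342))
415 (array([ 600.6, -136.8]), array([33., 74.], dtype=float32), np.float32(10.44273)) (array([ 602.2, -137.3]), array([34., 74.], dtype=float32), np.float32(10.442702))
[-183.5   14.6   15.7   -7.8]
```

View pics/mix.png

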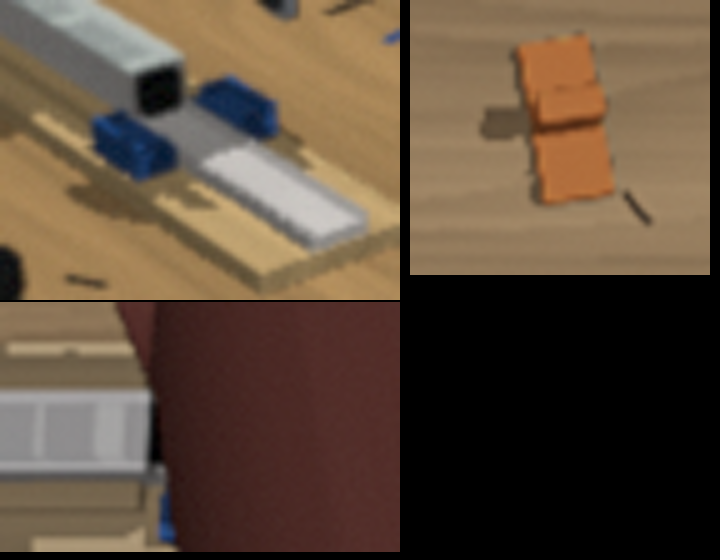

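Mix: black tail fills the mouth at (160,88), flush as far as visible. The stopper is at about (600.8,-136.7), turned 10°.

>>> send_rows:
  moves:
    - [-60,5,0,-3]
    - [-120,11,0,-9]
    - [-175,16,0,-9]
    - [-183,16,30,-9]
    - [-183,16,70,-9]
    - [-183,16,100,-9]
    - [-183,16,100,-9]
  gripper: 0.5

```text
t: 34.9
tool_pos: [0.6003, -0.137, 0.2133]
ee_rot: [0.642, 0.767, -0.001, -0.002]
wrist_force: [0.1, -0.2, 0.9]
opening: 0.0426
finger_force: 0.0
```

Run:
```python
from h import *
go((600.8,-136.7,187,100.3))
c=read_camera('top');g=c["image"].astype(int).sum(2)//3
for r in (224,227,229): print(r,g[r,174:192])
a=np.radians(91)
def m(x,y,z): return [.58+(x*np.cos(a)-y*np.sin(a))/1000,.211+(x*np.sin(a)+y*np.cos(a))/1000,z/1000]
print(proj(c,[m(0,0,53),m(0,0,50),m(0,0,46),m(0,0,22),m(-5,0,46),m(-5,0,22)]).round(1).tolist())
c=read_camera('side');g=c["image"].astype(int).sum(2)//3
print(g[196:214,254:272])
print(proj(c,[m(0,0,53),m(0,14,50),m(0,-14,50),m(0,-14,22),m(0,14,22),m(0,12,22),m(0,-12,22),m(-5,12,22),m(-5,-12,22)]).round(1).tolist())
```

```text
[ 0.2  0.5 26.3 -0.1]
224 [156 141 141 143 142 117  30   6  63 142 182 179 177 177 178 178 178 178]
227 [155 141 142 143 136  99  23   7  74 145 180 178 178 178 177 177 176 176]
229 [152 141 142 144 133  85  15  17 100 163 180 177 177 177 177 176 174 175]
[[179.6, 225.2], [180.0, 225.5], [180.5, 225.9], [183.5, 228.0], [182.9, 225.9], [185.8, 228.1]]
[[159 163 165 169 172 178 182 181 174 171 165 155 150 128 125 127 127 129]
 [159 171 180 183 180 176 170 160 140 130 117 120 136 126 124 123 125 125]
 [149 168 176 167 152 134 114  95  69  63  60  87 118 124 122 124 123 124]
 [113 128 142 117  91  67  44  35  25  22  28  61 104 127 124 125 123 124]
 [ 98 108 111  70  38  21  23  20   7  19  21  52 100 135 138 127 121 120]
 [ 95 103 102  65  21  23  14  20  22  16  21  50 107 152 160 138 115 100]
 [ 97 103 103  64  25  17  18  15  16  18  17  48 104 151 160 142  92  70]
 [100 101 102  64  20  17  21  11  18  19  24  43  97 141 144 126  77  62]
 [ 99 102 104  75  27  17  22  16  23  17  24  39  89 128 115  95  76  72]
 [100 102 105  86  34  17  15  13  19  15  27  48 100 141 121  91  79  77]
 [ 97 100 104  88  36  11  17  27  32  50  73  99 139 153 145 124 100  80]
 [ 83  91 106 102  64  48  53  72  91 126 147 165 192 178 167 155 142 116]
 [ 62  79 108 128 118 119 127 145 165 198 204 203 207 203 190 176 161 153]
 [ 68  74  93 121 151 179 195 202 204 208 208 207 210 207 208 201 183 166]
 [ 80  79  83  90 102 138 178 195 204 205 205 206 207 207 206 204 200 187]
 [ 82  81  82  82  83  93 122 157 179 190 202 204 199 188 189 188 187 184]
 [ 72  77  74  74  74  72  76  84 104 143 176 183 172 137 136 135 133 133]
 [ 57  59  55  62  57  52  50  43  51  73 103 125 128 125 124 122 122 124]]
[[261.4, 197.4], [257.0, 199.9], [266.0, 197.1], [266.6, 206.6], [257.7, 209.4], [258.3, 209.2], [265.9, 206.8], [259.3, 209.9], [266.9, 207.4]]
```

The tail is flush or slightly inside. Grasping the stopper.

>>> send_rows:
  moves:
    - [0,0.5,10,0]
    - [0,0.5,20,0]
    - [0,0.5,26,0]
    - [0,0.5,26,0]
    - [0,0.5,26,0]

```text
t: 35.62
tool_pos: [0.6017, -0.138, 0.1899]
ee_rot: [0.642, 0.767, 0.0, 0.0]
wrist_force: [-0.5, 0.5, -0.4]
opening: 0.0426
finger_force: 0.0
```

>>> send_rows:
  moves:
    - [0,0,0,0]
    - [0,0,0,0]
    - [0,0,0,0]
    - [0,0,0,0]
    - [0,0,0,0]
    - [0,0,0,0]
    - [0,0,0,0]
  gripper: 0

```text
t: 36.5
tool_pos: [0.6018, -0.138, 0.1902]
ee_rot: [0.642, 0.767, 0.0, 0.0]
wrist_force: [-0.6, 0.2, 5.0]
opening: 0.0132
finger_force: 49.6
```

>>> send_rows:
  moves:
    - [0,0,-30,0]
    - [0,0,-60,0]
    - [0,0,-100,0]
    - [0,0,-100,0]
    - [0,0,-100,0]

```text
t: 37.12
tool_pos: [0.6012, -0.1381, 0.2888]
ee_rot: [0.642, 0.767, -0.0, -0.001]
wrist_force: [0.1, -1.1, -1.0]
opening: 0.0131
finger_force: 48.9
```

Run:
```python
from h import *
s=read_state();print(s["opening"],s["finger_force"])
# pocket centre seen/expected
a=np.radians(91);print("pocket",580-24*np.cos(a),211-24*np.sin(a))
go((580.4,187,290,91),(580.4,187,225,91))
c=read_camera('side')
d=cut_out("side","stopper")[0];print(d["score"],d["box"])
```

```text
0.013114840812505005 48.8806289434433
pocket 580.4188577544948 187.0036553162466
[323.7  36.5  -1.2   9.1]
[323.7  36.5  63.8   9.1]
0.72 [336.6, 217.7, 367.0, 237.6]
```

>>> send_rows:
  moves:
    - [50,6,-5,2]
    - [110,13,-5,5]
    - [170,20,-5,9]
    - [230,26,-5,9]
    - [285,32,-5,9]
    - [322.5,36.5,0,9]
    - [322.5,36.5,30,9]
    - [322.5,36.5,50,9]
    - [322.5,36.5,50,9]
    - [322.5,36.5,50,9]

```text
t: 38.48
tool_pos: [0.5814, 0.1854, 0.2402]
ee_rot: [0.701, 0.713, 0.0, 0.0]
wrist_force: [0.5, 0.3, -0.9]
opening: 0.0127
finger_force: 48.8
```

Run:
```python
from h import *
s=read_state();p=np.array(s["tool_pos"])*1000;print(s["opening"],s["finger_force"])
go((580.4,186,219,91))
# stopper position in hand: compare orange silhouette with projected foot, side camera
for n in("side","top"):
    c=read_camera(n);d=cut_out(n,"stopper")
    im=c["image"].astype(int)
    q=proj(c,[[p[0]/1000,(p[1]+1.4)/1000,(p[2]-190)/1000]])[0].astype(int)
    o=np.zeros(im.shape[:2],bool);y,x=q[1],q[0];sl=(slice(y-35,y+35),slice(x-40,x+40))
    o[sl]=(im[...,0]>im[...,2]+70)[sl]&(im[...,1]<.72*im[...,0])[sl]
    if d: print(n,d[0]["score"],d[0]["box"])
    ys,xs=np.nonzero(o);print(o.sum(),xs.min(),ys.min(),xs.max(),ys.max()) if o.sum() else 0
    F=np.array([[sx*16,sy*37,z] for z in(0,8) for sx in(-1,1) for sy in(-1,1)])
    for off in(0,1.4,3):
        P=np.c_[p[0]-F[:,1],p[1]+off+F[:,0],p[2]-190.2+F[:,2]]/1000
        r=proj(c,P);print(off,r.min(0).round(1),r.max(0).round(1))
```

```text
0.012666290576710752 48.82726728916168
[ 0.7 -1.  21.2  0. ]
side 0.52 [252.4, 189.4, 279.7, 205.2]
250 252 186 281 206
0 [251.5 193.2] [282.3 207.4]
1.4 [251.2 193.1] [282.  207.2]
3 [250.9 192.9] [281.6 207. ]
top 0.63 [238.9, 302.7, 258.3, 328.6]
160 189 207 198 237
0 [182.3 207.2] [200.7 242.3]
1.4 [181.6 207.2] [200.1 242.3]
3 [180.9 207.2] [199.3 242.3]
```

>>> send_rows:
  moves:
    - [0,-1,6,0]
    - [0,-1,12,0]
    - [0,-1,15,0]
    - [0,-1,17,0]
    - [0,-1,19,0]
    - [0,-1,21,0]
    - [0,-1,22,0]
    - [0,-1,22,0]

```text
t: 39.67
tool_pos: [0.58, 0.1859, 0.2182]
ee_rot: [0.7, 0.714, 0.0, 0.0]
wrist_force: [-2.2, -0.4, 4.9]
opening: 0.0131
finger_force: 49.5
```

It went down to the seated height with little force. Releasing.

>>> send_rows:
  moves:
    - [0,0,0,0]
    - [0,0,0,0]
    - [0,0,0,0]
    - [0,0,-20,0]
    - [0,0,-50,0]
    - [-40,0,-100,0]
    - [-100,0,-130,0]
    - [-150,0,-130,0]
    - [-200,0,-130,0]
    - [-260,0,-130,0]
    - [-300,0,-130,0]
    - [-300,0,-130,0]
  gripper: 0.45

```text
t: 41.18
tool_pos: [0.5854, -0.1183, 0.3489]
ee_rot: [0.702, 0.712, -0.0, 0.001]
wrist_force: [-0.7, 0.1, -0.8]
opening: 0.0388
finger_force: 0.0
```

Run:
```python
from h import *
for n in("side","top"):
    c=read_camera(n);d=cut_out(n,"stopper")
    for e in d[:2]: print(n,e["score"],np.round(e["box"],1))
    print(n,axis(c,d[0]["region"],.036))
    for zb in(28,34):
        F=np.array([[sx*16,sy*37,z] for z in(0,8) for sx in(-1,1) for sy in(-1,1)]+[[sx*15,sy*7,40] for sx in(-1,1) for sy in(-1,1)])
        P=np.c_[580.4-F[:,1],187.2+F[:,0],zb+F[:,2]]/1000;r=proj(c,P);print(zb,r.min(0).round(1),r.max(0).round(1))
    for t in("blue_marker","marker1","dead_marker"):
        for e in find_in(n,t)[:3]: print(t,round(e["score"],2),np.round(e["box"]))
```

```text
side 0.71 [251.8 196.4 282.  214.1]
side (array([592.3, 197.2]), array([ 69., 118.], dtype=float32), np.float32(40.67251))
28 [251.4 192.6] [281.9 215. ]
34 [251.2 190.6] [281.8 212.9]
blue_marker 0.87 [375. 271. 404. 298.]
blue_marker 0.36 [191. 161. 310. 240.]
marker1 0.73 [195. 162. 312. 242.]
top 0.57 [183.8 211.9 202.7 247. ]
top (array([581.4, 189.7]), array([38., 73.], dtype=float32), np.float32(1.1080427))
28 [181.6 210.1] [202.2 244.4]
34 [180.8 209.4] [201.6 244. ]
blue_marker 0.75 [398. 211. 411. 225.]
marker1 0.62 [106. 304. 147. 316.]
dead_marker 0.61 [104. 304. 146. 315.]
```

```bash
python3 -c "
from bench import *
print(job_done())"
```

```text
the job is handed in; nothing more can be done
None
```

I handed the job in at about 41 s: the red marker is in the grey waste box, all three black markers are in the tube with the last flush at the mouth, and the stopper is seated square in the pocket by final height and camera position; the verdict wasn't shown, and I never went near the blue marker, bottles, ink jar or tape.

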